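Clamp the pot and hold its lid ready over it

ROBOT

A 6-joint arm with a two-finger parallel gripper is mounted at the origin on the work surface. World frame = base frame: x ahead of the robot, y to its left, z up, the work surface at z = 0. Lengths are in m, angles in degrees, forces in N, time in s.
With the tool pointing down it reaches from about 0.325 to 0.9 m from the base axis. Payload 6.1 kg.
Tool frame: the origin (TCP) lies on the centre line of the jaws, within the pads' length; the fingertips stand 25 mm ahead of it and the grasp point (between the pads) lies 6 mm ahead of it; z points along the fingers, y is the line along which they close (so a half turn about z gives the same grasp; the last joint's range is limited). The gripper opens to 87 mm and grips with 3 to 60 N. Pads are 19 mm wide; open, the fingers measure 117 mm over their backs; the gripper's body (75 mm by 190 mm) begins 51 mm behind the grasp point.
Start: joints at [65.426, 12.628, 87.462, -0, 79.91, -7.225], TCP at [0.186, 0.597, 0.248] pointing down, gripper open.
Joint ranges: [-170.65, 170.65], [-52.31, 119.04], [5.05, 147.46], [-71.25, 251.25], [11.57, 151.72], [-153.62, 153.62]. Speed limits (degrees/s): [147.25, 147.25, 172.46, 180, 180, 180].

INTERFACE

Orientations are given as [roll, pitch, yaw] about the fixed x, y, z axes, in that order (R = Rz(yaw) Ry(pitch) Rx(roll)).
In Python, from bench import manip, vision, workorder gives the robot as it stands. The module is installed in compiled form; this text tells all that it offers.
- The arm moves only by the tool jog_arm, never from a script. Its argument "commands" is a list of rows, each an object with "travel": the shift along the tool's x, y, z in mm, a list of three; "roll": the turn about the tool's z in rad. A call has 1 to 12 rows; each row is the pose to reach, as a shift and turn from the pose commanded when the call began, along the tool's axes at that moment; what a row does not reach only later rows make up. A row lasts 1/8 s, in which the tool goes at most 62.5 mm and 10.7 degrees, less where a joint would pass 70% of its speed; a pose out of reach is approached as far as the arm can. A call with a gripper value outside its range is refused whole. "hand" is the finger opening in mm, from 0 to 87, set as the call begins (left out, the last holds). The fingers move at their own pace and stop on an object; "squeeze" is the grip in N (left out, the last holds). Time passes only in rows, so rows that repeat a pose let the fingers close. It gives the time, the measured TCP pose, the force, the opening and the grip force at its end, in the units of the state.
- manip.read_state(): the state, without advancing time (a new reading comes with each control period).
- vision.capture(name): name is "side" or "top"; returns (picture, depth): 384x512x3 uint8, blue, green, red; 384x512 float32, m along the optical axis (not along the pixel's ray), 0 where there is no reading.
- vision.camera_params(name): a dict with "fx", "fy", "cx", "cy" (pixels), "eye" and "orientation" of the camera in the world. Camera axes: x right, y up, looking along -z (the intrinsics and any distortion apply to the point x, -y, -z); pixel columns grow to the right and rows downward; lengths in m; the calibration is good to about 2 mm. A picture is of the moment at which its call begins. camera_params takes no time and is no camera call.
- workorder.sign_off(): hands the job in; it is judged then, once.
The state is a dict: "t": time; "joints": joint angles; "qd": joint speeds; "joint_torque": joint torques, N m; "ee_pos": TCP position; "tcp_rot": TCP orientation; "wrist_force": force on the tool from outside, world axes, zero at the start; "moment": the same for the moment, N m; "gripper_width": finger opening in m; "grip_force": force on a finger pad.
Only numpy, scipy, OpenCV 4.12 (cv2) and the standard library are available. Lean on these libraries where they do the work, as an engineer would, in place of code of your own. Each camera call takes 0.05 s, during which the arm holds its last target. There are 200 camera calls.

TASK

Swing the cam lever beside the galley hob all the way round so that the clamp pushes the pot home and locks it; only then pick up the pot's lid by its handle and carry it over the row of bottles and jars to the pot. Finish still holding the lid still and level, centred over the pot about a finger's width (10 to 20 mm from the lid's lowest face to the pot's rim), with its bar handle in line with the pot's two side handles; the lid must never touch the pot. Do not put it down or let go, and leave the other things on the counter undisturbed.

Things in the scene. Friction and masses are not known exactly. Their poses are not given: they have to be found in the camera images.
- hob: Fixed single-burner galley hob, steel box 300 (x) x 250 (y) x 46 mm with a dark grate whose top is 55 mm above the table; the pot stands on it. Origin on the table under its middle. Two fixed steel posts stand on its -y side. A bracket on its +y side carries the pot clamp, a flat jaw that slides towards -y when the cam lever is swung.
- pot_seat (a point): Fixed point on the grate (55 mm above the table), at the hob's middle: where the middle of the pot's underside ends up when the clamp has pushed the pot against the two posts.
- cam_lever (a joint): Angle (rad) of the flat steel cam lever, which turns about a vertical pin. 0 = clamp open, lever sticking out along the hob's +y; it turns anticlockwise seen from above, and at its stop, 1.45, it lies beside the hob pointing to the hob's -x (clamp shut). Starts at 0 to 0.3. Light stiffness (2 to 6 N at the knob), no spring, stays where left; the jaw moves 10 mm per rad.
- cam_pivot (a point): Fixed point on the lever's vertical turning axis, 65 mm above the table.
- cam_knob (a point): Centre of the top face of the upright black knob (16 mm diameter, stands 35 mm above the lever bar, top 104 mm above the table) on the lever's end, 70 mm from the turning axis. Pinch it or push its side.
- pot: Open stainless pot, loose, about 1.2 kg: outer diameter 182 (188 at its 14 mm thick base), wall 4 (inner diameter 174), height 100 mm, so its rim is 155 mm above the table. Origin at the centre of its underside, z up. Two black loop handles stick out along its own +x and -x to 130 mm from its axis, 76 to 90 mm above its underside. Stands 5 to 9 mm off the seat until clamped.
- lid: The pot's lid, 0.3 to 0.5 kg, lying handle-up on the board: steel disc 190 mm across with a lower plug 156 mm across and 8 mm deep that fits inside the pot. Origin at the centre of the plug's underside, the lowest point; z up; its bar handle runs along its x.
- lid_handle (a point): Centre of the lid's black bar handle, 50 mm above the lid's origin. The bar is 98 mm long (lid x), 14 mm wide, 13 mm tall; free space of 27 mm under it down to the lid's top, between two end legs.
- board: Fixed wooden board 270 x 210 x 16 mm under the lid. Origin at the centre of its underside.
- sauce_bottle: Amber glass bottle with black cap, 60 across, 170 tall (mm); stands in the row between board and hob. Bystander, not to be disturbed. Origin at the centre of its underside.
- pepper_mill: Turned dark-wood pepper mill, 52 across, 155 tall (mm); stands in the row between board and hob. Bystander, not to be disturbed. Origin at the centre of its underside.
- preserve_jar: Glass jar with steel cap, 66 across, 110 tall (mm); stands in the row between board and hob. Bystander, not to be disturbed. Origin at the centre of its underside.
- tomato_can: Labelled tin can, 66 across, 105 tall (mm); stands in the row between board and hob. Bystander, not to be disturbed. Origin at the centre of its underside.
- mug: White mug, 80 across, 90 tall, left of the board (mm). Bystander, not to be disturbed. Origin at the centre of its underside.
- salt_tin: Plain metal tin, 68 across, 90 tall, at the back (mm). Bystander, not to be disturbed. Origin at the centre of its underside.
- spoon: Wooden spoon lying flat on the table between hob and the row, about 200 mm long, lower than 25 mm. Bystander, not to be disturbed.
There are look-alikes about, which are no part of the job. What is shaped like the lid but orange is not meant.

How it is judged (in metres and radians):
On the way, in this order (a step that is already met when the one before it is completed fails the run):
1. the cam lever is swung round and the pot is home while the lid still lies where it was (value of joint cam_lever above 1.25 rad and horizontal distance between pot and pot_seat below 0.006 m and distance of lid from where it was at the start of the episode below 0.015 m), for 0.2 s.
2. the lid is in the fingers, lifted off the board (height (world z) of lid above 0.08 m and contact force between lid and the fingers above 1 N), for 0.2 s.
At the end, for the whole second after the job is handed in: Lever past 1.25 rad and pot within 6 mm of its seat, upright (0.05 rad); lid gripped by the fingers and not touching the pot, its origin within 10 mm of the pot's axis, 3 to 30 mm above the rim, level within 0.12 rad, handle within 0.2 rad of the line of the pot's handles, still (under 0.03 m/s) (value of joint cam_lever above 1.25 rad and horizontal distance between pot and pot_seat below 0.006 m and angle between pot's own z axis and vertical below 0.05 rad and horizontal distance between lid and pot below 0.01 m and z of lid in the frame of pot between 0.103 and 0.13 m and angle between lid's own z axis and vertical below 0.12 rad and angle between the x axis of lid and the x axis of pot, either way round below 0.2 rad and contact force between lid and pot below 0.05 N and contact force between lid and the fingers above 1 N and linear speed of lid below 0.03 m/s); the arm keeps its last pose, push and grip.
It fails at once if a bystander is moved more than 30 mm or tipped (distance of any of sauce_bottle, pepper_mill, preserve_jar, tomato_can, mug, salt_tin, spoon from where it was at the start of the episode above 0.03 m or angle between any of sauce_bottle, pepper_mill, preserve_jar, tomato_can, mug, salt_tin's own z axis and vertical above 0.35 rad).
It fails at once if the lid touches the pot (contact force between lid and pot above 0.5 N).
It also fails if it takes over 61 s, if anything falls off the work surface, if the arm or the gripper's body presses on something with over 40 N, if the wrist force passes 120 N, or if a joint passes its speed limit or range.

## Working session

There is one attempt and no reset: what is moved stays moved. The work goes in short steps, Python scripts to look and compute and a tool call to move; the robot and the scene stay as the last step left them, time stands still between calls to the robot, and variables do not carry over. Pictures are saved under pics/ and viewed, at most 10 in all, crops included, and the job is handed in when it is done.

Besides the shell and the picture viewer there is one more tool, called after ">>>" by a JSON object that holds its "api" and its "payload". jog_arm: Moves the arm, as the interface text tells. Its arguments: {"type":"object","properties":{"commands":{"type":"array"},"hand":{"type":"number"},"squeeze":{"type":"number"}},"required":["commands"]}

```bash
mkdir -p pics; cat > h.py <<'E'
import numpy as np, cv2
from bench import manip, vision, workorder
from scipy.spatial.transform import Rotation as R
def cap(n):
    im,d=vision.capture(n); np.savez(f'{n}.npz',im=im,d=d); return im,d
def cloud(n,d):
    p=vision.camera_params(n); v,u=np.mgrid[0:384,0:512]
    P=np.stack([(u-p['cx'])/p['fx']*d,-(v-p['cy'])/p['fy']*d,-d],-1)
    o=np.array(p['orientation'],float)
    M=R.from_euler('xyz',o,degrees=True).as_matrix() if o.shape==(3,) else (o if o.shape==(3,3) else R.from_quat(o).as_matrix())
    return P@M.T+np.array(p['eye'])
E
python3 - <<'E'
from h import *
for n in('top','side'):
    im,d=cap(n); print(n,vision.camera_params(n)); cv2.imwrite(f'pics/{n}0.png',cv2.resize(im,(800,600)))
    P=cloud(n,d); print(P[192,256],P[330,256])
s=manip.read_state();print(s)
E
```

```text
top {'fx': 372.8101079775598, 'fy': 372.8101079775598, 'cx': 253.40773868324808, 'cy': 191.03479795594305, 'eye': array([0.47294072, 0.10723277, 1.20056591]), 'orientation': array([  1.47947879,   0.59840879, -90.90042395])}
[0.50087753 0.11097981 0.00097016] [ 0.05961245  0.11800701 -0.002681  ]
side {'fx': 388.5249610194584, 'fy': 388.5249610194584, 'cx': 255.00296187887977, 'cy': 183.55271783145878, 'eye': array([ 0.39324188, -0.54058368,  0.8691507 ]), 'orientation': array([ 40.26617242,  -0.99697365, -10.5060038 ])}
[ 0.53963067  0.14993935 -0.00141761] [ 0.45454888 -0.28928535  0.14452971]
{'t': 0.1, 'joints': array([ 6.54227455e+01,  1.26724313e+01,  8.75201745e+01, -1.81643224e-03,
        7.99110551e+01, -7.22575060e+00]), 'qd': array([ 0.08991343, -0.10247256, -0.0929374 , -0.07240571,  0.11607755,
        0.10829475]), 'joint_torque': array([ 1.33323349e-03, -4.95941412e+01, -3.88523197e+01,  7.03340862e-02,
        5.14731277e-02, -4.69385623e-05]), 'ee_pos': array([0.18619432, 0.59606548, 0.24651924]), 'tcp_rot': array([-1.79896937e+02, -1.12648083e-02,  1.62648806e+02]), 'wrist_force': array([0.46392823, 0.0844424 , 1.02850368]), 'moment': array([-0.01426619, -0.00930432, -0.00698212]), 'grip_force': 0.0, 'gripper_width': 0.08691881471715907}
```

View pics/top0.png

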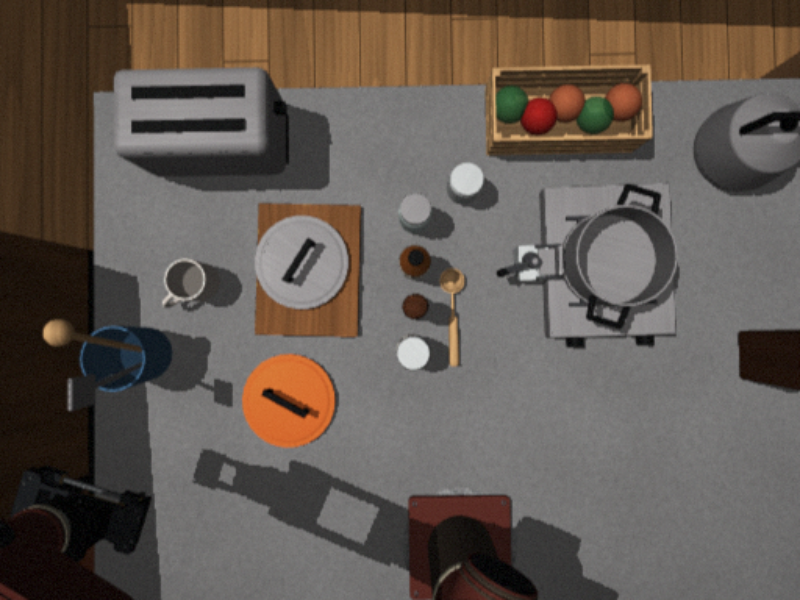

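View pics/side0.png

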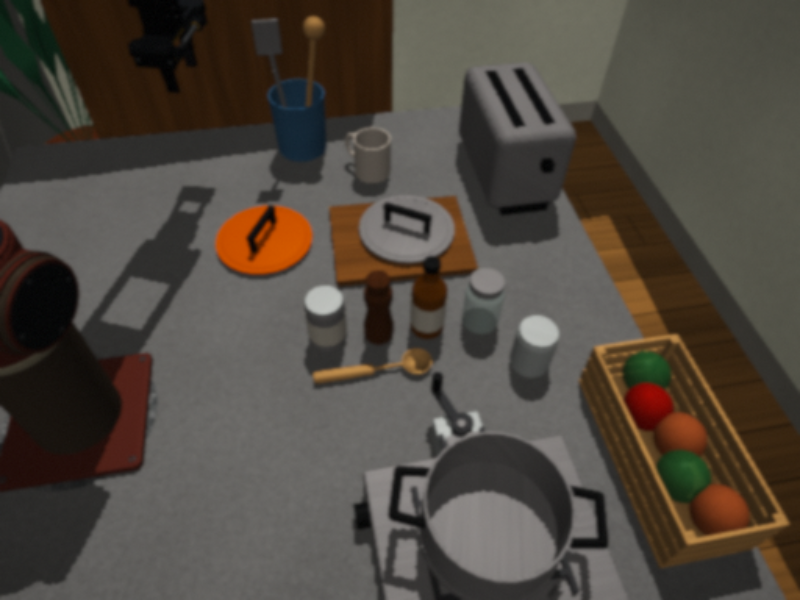

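The top view has two lid-like things: the steel lid on the board at (302,262), with its black bar at (300,260), and an orange disc at (289,400). The description rules out the orange one, so I choose the steel lid. Other points: pot (620,256), lever pivot (530,262), knob (503,271). The row between board and hob runs from (415,210) to (413,352), with the can at (466,180).

```bash
python3 - <<'E'
from h import *
im=np.load('top.npz')['im'];d=np.load('top.npz')['d'];P=cloud('top',d)
a=cv2.resize(im[120:210,155:240],None,fx=4.6,fy=4.6,interpolation=cv2.INTER_CUBIC)
b=cv2.resize(im[120:210,310:395],None,fx=4.6,fy=4.6,interpolation=cv2.INTER_CUBIC)
cv2.imwrite('pics/c0.png',np.hstack([a,b]))
def reg(u0,u1,v0,v1): return P[v0:v1,u0:u1].reshape(-1,3), im[v0:v1,u0:u1].reshape(-1,3)
def circ(q):
    A=np.c_[2*q[:,:2],np.ones(len(q))]; s=np.linalg.lstsq(A,(q[:,:2]**2).sum(1),rcond=None)[0]
    return s[:2],np.sqrt(s[2]+s[:2]@s[:2]),len(q)
# lid
q,c=reg(150,235,125,215)
m=(q[:,2]>.022)&(q[:,2]<.06); print('lid top z',np.median(q[m,2]))
pts=q[m][:,:2].astype(np.float32); print('lid minEnclosing',cv2.minEnclosingCircle(pts),pts.mean(0))
h=(q[:,2]>.062-.008)&(q[:,2]<.1)
print('handle',h.sum(),q[h].mean(0),np.median(q[h,2]),cv2.minAreaRect((q[h][:,:2]*1000).astype(np.float32)))
hb=(c.max(1)<45)&(abs(q[:,0]-q[m][:,0].mean())<.08)&(abs(q[:,1]-q[m][:,1].mean())<.07)&(q[:,2]>.05)
print('dark',hb.sum(),q[hb].mean(0),cv2.minAreaRect((q[hb][:,:2]*1000).astype(np.float32)))
# rim
q,c=reg(345,445,115,215)
m=(q[:,2]>.146)&(q[:,2]<.165); print('rim',circ(q[m]),np.median(q[m,2]))
m=(q[:,2]>.12)&(q[:,2]<.152)&(c.max(1)<50)
cc=circ(q[(q[:,2]>.146)&(q[:,2]<.165)])[0]
r=np.hypot(*(q[:,:2]-cc).T); m=(q[:,2]>.12)&(q[:,2]<.155)&(r>.1)&(r<.14)
for s in(1,-1):
    w=m&(s*(q[:,0]-cc[0])>0); print('handle',s,w.sum(),q[w].mean(0), np.degrees(np.arctan2(*(q[w].mean(0)[:2]-cc)[::-1])))
# knob/lever
q,c=reg(310,352,150,185)
for lo,hi in((.085,.12),(.055,.085)):
    m=(q[:,2]>lo)&(q[:,2]<hi); print(lo,m.sum(),q[m].mean(0),q[m].min(0),q[m].max(0))
m=q[:,2]>.09
print(np.round(q[m],3)[:20])
E
```

```text
lid top z 0.029635132249513862
lid minEnclosing ((0.5526074171066284, 0.2968829870223999), 0.13363322615623474) [0.57917655 0.3087688 ]
handle 160 [0.57956675 0.30915794 0.07058553] 0.07123901017680734 ((580.0587158203125, 309.8276062011719), (14.411673545837402, 96.08358764648438), 57.373653411865234)
dark 120 [0.58104779 0.3086603  0.07094988] ((580.8078002929688, 309.1999816894531), (13.135590553283691, 91.1456298828125), 57.1854248046875)
rim (array([ 0.57017274, -0.29495035]), np.float64(0.09156250222680001), 442) 0.1531321357372908
handle 1 178 [ 0.68101082 -0.33005273  0.1425015 ] -17.572976220587176
handle -1 171 [ 0.45932643 -0.25981105  0.14291106] 162.41090351322381
0.085 28 [ 0.54797609 -0.08281606  0.10169026] [ 0.54029235 -0.09101237  0.09115755] [ 0.55525349 -0.07590574  0.10816275]
0.055 358 [ 0.56818559 -0.14862261  0.06504541] [ 0.53551853 -0.1809577   0.05505538] [ 0.60339814 -0.07583742  0.08473808]
[[ 0.473  0.107  1.201]
 [ 0.473  0.107  1.201]
 [ 0.473  0.107  1.201]
 [ 0.473  0.107  1.201]
 [ 0.555 -0.081  0.091]
 [ 0.554 -0.082  0.102]
 [ 0.554 -0.084  0.106]
 [ 0.554 -0.087  0.103]
 [ 0.552 -0.077  0.093]
 [ 0.551 -0.079  0.103]
 [ 0.551 -0.081  0.104]
 [ 0.551 -0.084  0.105]
 [ 0.551 -0.087  0.104]
 [ 0.552 -0.091  0.099]
 [ 0.473  0.107  1.201]
 [ 0.549 -0.076  0.101]
 [ 0.548 -0.078  0.107]
 [ 0.548 -0.082  0.103]
 [ 0.549 -0.085  0.1  ]
 [ 0.548 -0.087  0.104]]
```

View pics/c0.png

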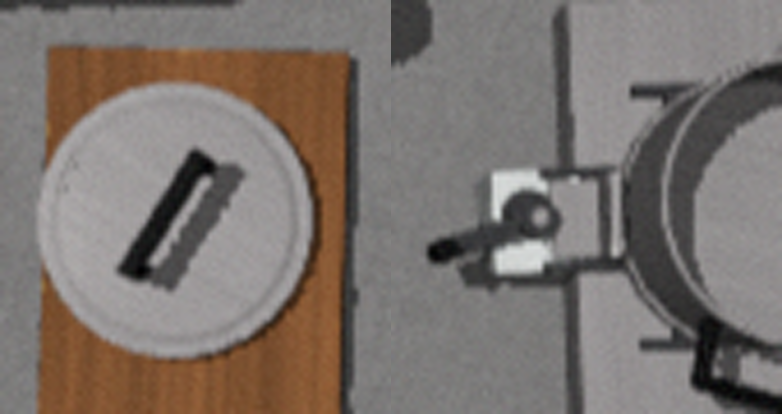

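The close crop confirms the choice: a steel disc with a black bar handle on the wooden board. It also shows the knob at crop (440,250) and the pivot pin at (532,213).

```bash
cat >> h.py <<'E'
def go(x,y,z,yaw):
    s=manip.read_state(); M=R.from_euler('xyz',s['tcp_rot'],degrees=True).as_matrix()
    print('t',s['t'],'travel',np.round(M.T@(np.array([x,y,z])-s['ee_pos'])*1000,1),'roll',round(-np.radians((yaw-s['tcp_rot'][2]+90)%180-90),3))
E
python3 - <<'E'
from h import *
d=np.load('top.npz')['d'];P=cloud('top',d)
print(P[165:169,339:343].reshape(-1,3).mean(0))
go(.547,-.083,.18,90); go(.547,-.083,.101,90)
E
```

```text
[ 0.57221803 -0.14587097  0.0731828 ]
t 0.1 travel [-546.9 -540.4   67.4] roll 1.268
t 0.1 travel [-546.9 -540.3  146.4] roll 1.268
```

>>> {"api": "jog_arm", "payload": {"commands": [{"travel":[-42,-41,0],"roll":0.1},{"travel":[-84,-82,0],"roll":0.2},{"travel":[-126,-123,0],"roll":0.31},{"travel":[-168,-164,0],"roll":0.42},{"travel":[-210,-206,0],"roll":0.53},{"travel":[-252,-248,0],"roll":0.64},{"travel":[-294,-290,0],"roll":0.75},{"travel":[-336,-332,0],"roll":0.86},{"travel":[-378,-373,0],"roll":0.97},{"travel":[-420,-415,0],"roll":1.07},{"travel":[-462,-456,0],"roll":1.17},{"travel":[-504,-498,10],"roll":1.268}], "hand": 50, "squeeze": 40}}

```text
t: 1.6
ee_pos: [0.52, -0.031, 0.2381]
tcp_rot: [179.9, 0.0, 89.8]
wrist_force: [1.8, 0.9, 0.5]
gripper_width: 0.0501
grip_force: 0.0
```

```bash
python3 -c "
from h import *
go(.547,-.083,.18,90); go(.547,-.083,.101,90)"
```

```text
t 1.6 travel [-51.9  27.1  58.1] roll -0.004
t 1.6 travel [-51.8  26.9 137.1] roll -0.004
```

Move over the knob, down, and close.

>>> {"api": "jog_arm", "payload": {"commands": [{"travel":[-52,27,20],"roll":0},{"travel":[-52,27,60],"roll":0},{"travel":[-52,27,90],"roll":0},{"travel":[-52,27,115],"roll":0},{"travel":[-52,27,137],"roll":0},{"travel":[-52,27,137],"roll":0},{"travel":[-52,27,137],"roll":0}]}}

```text
t: 2.48
ee_pos: [0.5463, -0.0812, 0.1012]
tcp_rot: [180.0, 0.0, 90.0]
wrist_force: [-0.4, 0.3, 0.5]
gripper_width: 0.05
grip_force: 0.0
```

>>> {"api": "jog_arm", "payload": {"commands": [{"travel":[0,0,0],"roll":0},{"travel":[0,0,0],"roll":0},{"travel":[0,0,0],"roll":0},{"travel":[0,0,0],"roll":0}], "hand": 0, "squeeze": 40}}

```text
t: 2.98
ee_pos: [0.5466, -0.0814, 0.101]
tcp_rot: [179.9, 0.0, 90.0]
wrist_force: [2.7, -2.1, -1.0]
gripper_width: 0.018
grip_force: 1.3
```

```bash
python3 - <<'E'
from h import *
s=manip.read_state(); print(s['wrist_force'],s['gripper_width'],s['grip_force'],s['ee_pos'])
im,d=cap('side'); cv2.imwrite('pics/s1.png',cv2.resize(im[150:384,170:482],(800,600)))
M=R.from_euler('xyz',s['tcp_rot'],degrees=True).as_matrix()
pv=np.array([.572,-.147]);k=s['ee_pos'][:2]-pv; a0=np.degrees(np.arctan2(k[1],k[0])); r=.07; print('a0',a0,np.hypot(*k))
for a in np.linspace(a0,174,13)[1:]:
    t=pv+r*np.array([np.cos(np.radians(a)),np.sin(np.radians(a))])
    print(round(a,1),np.round((M.T@np.r_[t-s['ee_pos'][:2],0])*1000,1))
E
```

```text
[ 2.72356668 -2.12681414 -1.04254761] 0.01797438837878985 1.3422022835584357 [ 0.54658553 -0.08138949  0.10096324]
a0 111.1740601339962 0.0703607499502973
116.4 [-2.9 -5.7 -0. ]
121.6 [ -6.  -11.3  -0. ]
126.9 [ -9.6 -16.6  -0. ]
132.1 [-13.7 -21.5  -0. ]
137.4 [-18.2 -26.1  -0. ]
142.6 [-23.1 -30.2  -0. ]
147.8 [-28.3 -33.8  -0. ]
153.1 [-33.9 -37.   -0. ]
158.3 [-39.7 -39.6  -0. ]
163.5 [-45.8 -41.7  -0. ]
168.8 [-52.  -43.2  -0. ]
174.0 [-58.3 -44.2  -0. ]
```

View pics/s1.png

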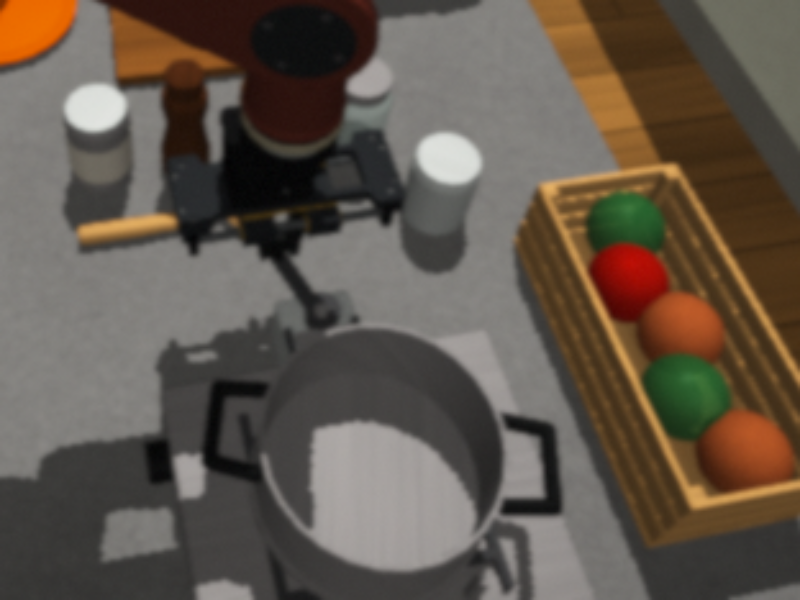

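The fingers straddle the knob at about (275,235) and the grip is just building, so swing along the arc.

>>> {"api": "jog_arm", "payload": {"commands": [{"travel":[0,0,0],"roll":0},{"travel":[0,0,0],"roll":0},{"travel":[-3,-6,0],"roll":-0.03},{"travel":[-6,-11,0],"roll":-0.06},{"travel":[-9.6,-16.6,0],"roll":-0.1},{"travel":[-13.7,-21.5,0],"roll":-0.13},{"travel":[-18.2,-26,0],"roll":-0.16},{"travel":[-23,-30,0],"roll":-0.2},{"travel":[-28.3,-33.8,0],"roll":-0.23},{"travel":[-34,-37,0],"roll":-0.26},{"travel":[-40,-39.6,0],"roll":-0.3},{"travel":[-46,-41.7,0],"roll":-0.33}]}}

```text
t: 4.53
ee_pos: [0.5051, -0.1252, 0.1011]
tcp_rot: [179.8, -0.1, 109.0]
wrist_force: [3.3, 6.5, 2.9]
gripper_width: 0.0148
grip_force: 40.0
```

>>> {"api": "jog_arm", "payload": {"commands": [{"travel":[0,0,0],"roll":0}]}}

```text
t: 4.65
ee_pos: [0.5049, -0.1258, 0.1011]
tcp_rot: [179.9, -0.1, 109.0]
wrist_force: [3.3, 5.6, 2.8]
gripper_width: 0.0149
grip_force: 40.0
```

```bash
python3 - <<'E'
from h import *
s=manip.read_state(); print(s['wrist_force'],s['gripper_width'],s['grip_force'],s['ee_pos'])
M=R.from_euler('xyz',s['tcp_rot'],degrees=True).as_matrix()
pv=np.array([.572,-.147]);k=s['ee_pos'][:2]-pv; a0=np.degrees(np.arctan2(k[1],k[0])); print(a0,np.hypot(*k))
for a in (167,170,173,175,178):
    t=pv+.07*np.array([np.cos(np.radians(a)),np.sin(np.radians(a))])
    print(round(a,1),np.round((M.T@np.r_[t-s['ee_pos'][:2],0])*1000,1))
E
```

```text
[3.31739695 5.6224742  2.84211843] 0.014858221033563388 39.98271242715418 [ 0.50486515 -0.12581428  0.10106897]
162.48588772098412 0.07039831390535756
167 [-4.8 -2.8 -0. ]
170 [-8.  -4.6 -0. ]
173 [-11.2  -6.3  -0. ]
175 [-13.4  -7.4  -0. ]
178 [-16.8  -8.8  -0. ]
```

>>> {"api": "jog_arm", "payload": {"commands": [{"travel":[-4.8,-2.8,0],"roll":0},{"travel":[-8,-4.6,0],"roll":0},{"travel":[-11.2,-6.3,0],"roll":0},{"travel":[-13.4,-7.4,0],"roll":0},{"travel":[-13.4,-7.4,0],"roll":0},{"travel":[-13.4,-7.4,0],"roll":0}]}}

```text
t: 5.4
ee_pos: [0.5022, -0.1402, 0.101]
tcp_rot: [179.9, -0.2, 108.9]
wrist_force: [2.5, 6.4, 4.4]
gripper_width: 0.0151
grip_force: 40.0
```

>>> {"api": "jog_arm", "payload": {"commands": [{"travel":[0,0,0],"roll":0},{"travel":[0,0,0],"roll":0},{"travel":[0,0,0],"roll":0},{"travel":[0,0,0],"roll":0},{"travel":[0,0,-30],"roll":0},{"travel":[0,0,-80],"roll":0},{"travel":[0,0,-130],"roll":0},{"travel":[0,0,-150],"roll":0}], "hand": 50}}

```text
t: 6.4
ee_pos: [0.5029, -0.1429, 0.2544]
tcp_rot: [179.8, 0.2, 108.9]
wrist_force: [0.5, -0.8, -1.2]
gripper_width: 0.0499
grip_force: 0.0
```

```bash
python3 - <<'E'
from h import *
print(manip.read_state()['ee_pos'])
im,d=cap('top'); cv2.imwrite('pics/t2.png',cv2.resize(im[100:230,290:463],(800,600)))
im,d=cap('side'); cv2.imwrite('pics/s2.png',cv2.resize(im,(800,600)))
E
```

```text
[ 0.50285909 -0.14286235  0.25439228]
```

View pics/t2.png

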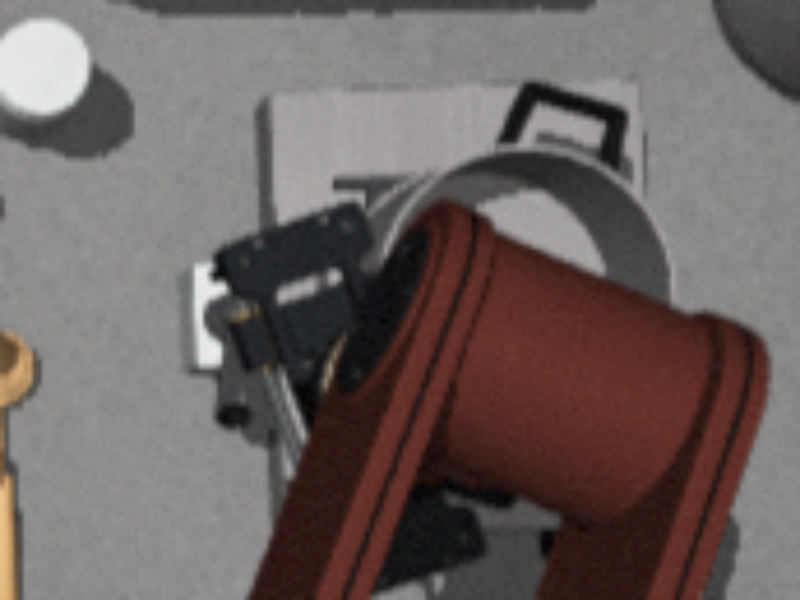

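The lever at (235,415) now points to -x beside the hob. Next, travel to the lid and re-measure the pot once the arm is clear.

```bash
python3 -c "
from h import *
go(.580,.3095,.25,147.4)"
```

```text
t 6.5 travel [403.1 219.3   3.1] roll -0.672
```

>>> {"api": "jog_arm", "payload": {"commands": [{"travel":[40,22,0],"roll":-0.06},{"travel":[80,44,0],"roll":-0.13},{"travel":[120,66,0],"roll":-0.2},{"travel":[160,88,0],"roll":-0.27},{"travel":[200,110,0],"roll":-0.34},{"travel":[240,132,0],"roll":-0.4},{"travel":[280,153,0],"roll":-0.47},{"travel":[320,175,0],"roll":-0.54},{"travel":[360,197,0],"roll":-0.6},{"travel":[403,219,3],"roll":-0.672},{"travel":[403,219,3],"roll":-0.672},{"travel":[403,219,3],"roll":-0.672}]}}

```text
t: 8.0
ee_pos: [0.5774, 0.3095, 0.2455]
tcp_rot: [-179.8, -0.1, 147.4]
wrist_force: [0.3, -0.2, 0.2]
gripper_width: 0.0502
grip_force: 0.0
```

```bash
python3 - <<'E'
from h import *
im,d=cap('top'); cv2.imwrite('pics/t3.png',cv2.resize(im[90:240,150:450],(800,400)))
P=cloud('top',d)
def reg(u0,u1,v0,v1): return P[v0:v1,u0:u1].reshape(-1,3), im[v0:v1,u0:u1].reshape(-1,3)
q,c=reg(345,450,110,220)
m=(q[:,2]>.146)&(q[:,2]<.165); A=np.c_[2*q[m][:,:2],np.ones(m.sum())]; s=np.linalg.lstsq(A,(q[m][:,:2]**2).sum(1),rcond=None)[0]
cc=s[:2]; print('rim',cc,np.sqrt(s[2]+cc@cc),np.median(q[m,2]))
r=np.hypot(*(q[:,:2]-cc).T); m=(q[:,2]>.12)&(q[:,2]<.155)&(r>.1)&(r<.14)
h=[q[m&(k*(q[:,0]-cc[0])>0)].mean(0) for k in(1,-1)]; v=h[0]-h[1]; print(h,np.degrees(np.arctan2(v[1],v[0])))
# hob box top extents
q,c=reg(330,450,100,235); m=(q[:,2]>.04)&(q[:,2]<.052)
print(cv2.minAreaRect((q[m][:,:2]*1000).astype(np.float32)))
go(.580,.3095,.25,147.4); go(.580,.3095,.068,147.4)
E
```

```text
rim [ 0.570872   -0.30303231] 0.09073435916797792 0.15321324040072504
[array([ 0.68167964, -0.33816225,  0.14273785]), array([ 0.4601556 , -0.26628484,  0.14281291])] -17.976574769710982
((561.9837036132812, -276.6912841796875), (319.2030334472656, 307.9120178222656), 1.3349415063858032)
t 8.05 travel [-1.7  1.6 -3.9] roll -0.001
t 8.05 travel [ -1.9   2.  178.1] roll -0.001
```

View pics/t3.png

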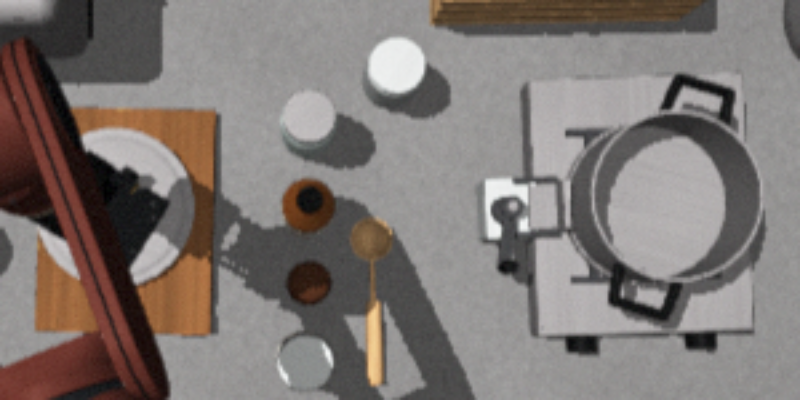

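The lever lies along -x (pivot (508,208), knob (508,266)) and the pot has moved 8 mm in -y to its posts. Now grasp the lid handle.

>>> {"api": "jog_arm", "payload": {"commands": [{"travel":[-2,2,40],"roll":0},{"travel":[-2,2,80],"roll":0},{"travel":[-2,2,120],"roll":0},{"travel":[-2,2,150],"roll":0},{"travel":[-2,2,166],"roll":0},{"travel":[-2,2,176],"roll":0},{"travel":[-2,2,176],"roll":0},{"travel":[-2,2,176],"roll":0}]}}

```text
t: 9.05
ee_pos: [0.5819, 0.311, 0.073]
tcp_rot: [179.9, 0.1, 147.4]
wrist_force: [0.0, 0.9, -0.1]
gripper_width: 0.0497
grip_force: 0.0
```

>>> {"api": "jog_arm", "payload": {"commands": [{"travel":[0,0,0],"roll":0},{"travel":[0,0,0],"roll":0},{"travel":[0,0,0],"roll":0},{"travel":[0,0,0],"roll":0},{"travel":[0,0,0],"roll":0},{"travel":[0,0,0],"roll":0},{"travel":[0,0,0],"roll":0}], "hand": 0, "squeeze": 50}}

```text
t: 9.93
ee_pos: [0.581, 0.3109, 0.0716]
tcp_rot: [180.0, 0.0, 147.4]
wrist_force: [1.1, 1.7, -0.1]
gripper_width: 0.0134
grip_force: 50.0
```

>>> {"api": "jog_arm", "payload": {"commands": [{"travel":[0,0,-8],"roll":0},{"travel":[0,0,-25],"roll":0},{"travel":[0,0,-50],"roll":0},{"travel":[0,0,-80],"roll":0},{"travel":[0,0,-110],"roll":0},{"travel":[0,0,-140],"roll":0},{"travel":[0,0,-170],"roll":0},{"travel":[0,0,-195],"roll":0},{"travel":[0,0,-210],"roll":0},{"travel":[0,0,-210],"roll":0},{"travel":[0,0,-210],"roll":0}]}}

```text
t: 11.3
ee_pos: [0.5803, 0.3104, 0.2801]
tcp_rot: [-179.9, -0.1, 147.4]
wrist_force: [-0.2, -0.2, -4.5]
gripper_width: 0.0134
grip_force: 50.0
```

```bash
python3 - <<'E'
from h import *
s=manip.read_state(); print(s['ee_pos'],s['grip_force'],s['gripper_width'],s['wrist_force'],s['joints'])
im,d=cap('side'); cv2.imwrite('pics/s4.png',cv2.resize(im[50:290,150:470],(800,600)))
go(.5715,-.302,.285,162.0)
E
```

```text
[0.58033012 0.31038964 0.28010408] 49.99988079071045 0.013442238300768803 [-0.23258087 -0.19350132 -4.45089317] [ 2.12821134e+01  1.61882734e+01  7.97322486e+01 -2.60020913e-03
  8.42078950e+01 -3.61243533e+01]
t 11.35 travel [-322.5 -520.6   -4.6] roll -0.255
```

View pics/s4.png

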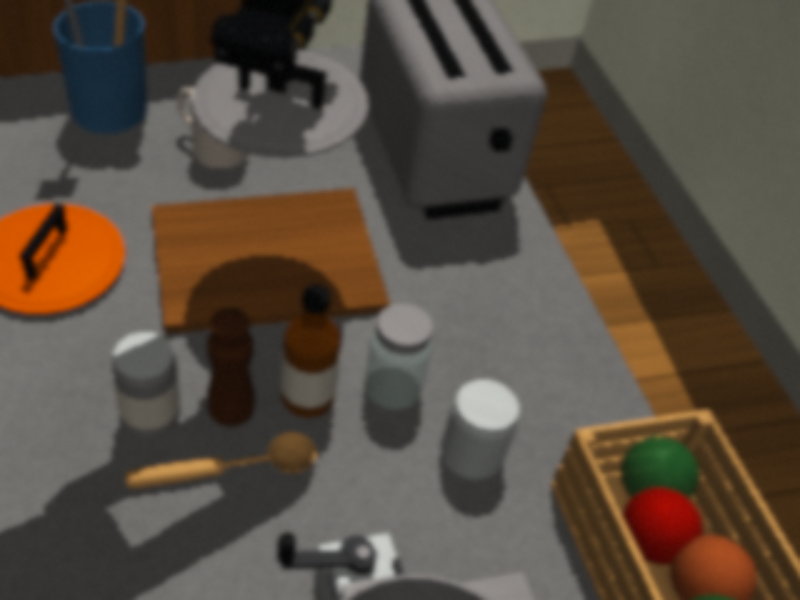

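The lid is lifted and level in the fingers at (270,90), and the row is undisturbed. Carry it across.

>>> {"api": "jog_arm", "payload": {"commands": [{"travel":[-10,-16,0],"roll":-0.01},{"travel":[-26,-42,0],"roll":-0.03},{"travel":[-44,-71,0],"roll":-0.05},{"travel":[-62,-100,0],"roll":-0.06},{"travel":[-80,-129,0],"roll":-0.07},{"travel":[-98,-158,0],"roll":-0.09},{"travel":[-116,-187,0],"roll":-0.1},{"travel":[-134,-216,0],"roll":-0.11},{"travel":[-152,-245,0],"roll":-0.12},{"travel":[-170,-274,0],"roll":-0.13},{"travel":[-188,-303,0],"roll":-0.15},{"travel":[-206,-332,0],"roll":-0.16}]}}

```text
t: 12.85
ee_pos: [0.5747, -0.0819, 0.2807]
tcp_rot: [-180.0, -0.1, 156.6]
wrist_force: [-0.4, -0.8, -4.3]
gripper_width: 0.0132
grip_force: 50.0
```

```bash
python3 - <<'E'
from h import *
go(.5715,-.302,.285,162.0)
E
```

```text
t 12.85 travel [ -84.5 -203.3   -4.3] roll -0.094
```

>>> {"api": "jog_arm", "payload": {"commands": [{"travel":[-11,-27,0],"roll":-0.01},{"travel":[-22,-54,0],"roll":-0.02},{"travel":[-33,-80,0],"roll":-0.03},{"travel":[-44,-106,0],"roll":-0.05},{"travel":[-55,-132,0],"roll":-0.06},{"travel":[-65,-157,0],"roll":-0.07},{"travel":[-74,-179,0],"roll":-0.08},{"travel":[-80,-194,0],"roll":-0.09},{"travel":[-84,-203,0],"roll":-0.094},{"travel":[-84,-203,0],"roll":-0.094},{"travel":[-84,-203,0],"roll":-0.094},{"travel":[-84,-203,0],"roll":-0.094}]}}

```text
t: 14.35
ee_pos: [0.5723, -0.2989, 0.2817]
tcp_rot: [180.0, 0.0, 162.0]
wrist_force: [1.1, 0.0, -4.1]
gripper_width: 0.0132
grip_force: 50.0
```

```bash
python3 - <<'E'
from h import *
s=manip.read_state();print(s['ee_pos'])
for n in('top','side'):
    im,d=cap(n);P=cloud(n,d);q=P.reshape(-1,3)
    m=(abs(q[:,0]-.571)<.12)&(abs(q[:,1]+.303)<.12)&(q[:,2]>.228)&(q[:,2]<.25)
    w=q[m]; A=np.c_[w[:,:2],np.ones(len(w))]; f=np.linalg.lstsq(A,w[:,2],rcond=None)[0]
    print(n,len(w),'tilt',f,'z@c',f@[.571,-.303,1],w.min(0),w.max(0),w.mean(0))
cv2.imwrite('pics/s5.png',cv2.resize(im[150:384,150:462],(800,600)))
go(.5715,-.302,.285,162.0)
E
```

```text
[ 0.57227903 -0.2988756   0.28166571]
top 2021 tilt [-0.00696006 -0.00802998  0.24155638] z@c 0.24001527143232662 [ 0.47843914 -0.36901453  0.23251967] [ 0.66495319 -0.20518259  0.24972415] [ 0.56321246 -0.27048098  0.23980835]
side 5110 tilt [-0.0018395   0.00522438  0.24250625] z@c 0.23987290979865436 [ 0.47875119 -0.39386246  0.23413577] [ 0.66791742 -0.20521089  0.24943467] [ 0.55108429 -0.31833714  0.23982942]
t 14.45 travel [-0.2 -3.1 -3.3] roll 0.0
```

View pics/s5.png

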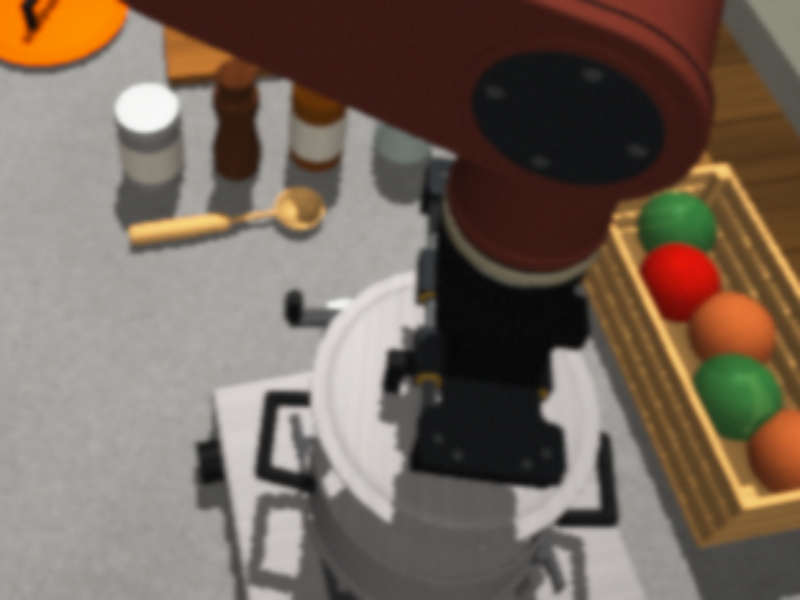

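The lid is level over the pot and about 3 mm off centre in y. Correct that and lower it 56 mm, slowly.

>>> {"api": "jog_arm", "payload": {"commands": [{"travel":[0.5,-3.3,6],"roll":0},{"travel":[0.5,-3.3,14],"roll":0},{"travel":[0.5,-3.3,22],"roll":0},{"travel":[0.5,-3.3,30],"roll":0},{"travel":[0.5,-3.3,37],"roll":0},{"travel":[0.5,-3.3,43],"roll":0},{"travel":[0.5,-3.3,48],"roll":0},{"travel":[0.5,-3.3,52],"roll":0},{"travel":[0.5,-3.3,55],"roll":0},{"travel":[0.5,-3.3,55],"roll":0},{"travel":[0.5,-3.3,55],"roll":0},{"travel":[0.5,-3.3,55],"roll":0}]}}

```text
t: 15.95
ee_pos: [0.5707, -0.3027, 0.2268]
tcp_rot: [-180.0, 0.0, 162.0]
wrist_force: [-0.8, -0.4, -3.7]
gripper_width: 0.0131
grip_force: 50.0
```

```bash
python3 - <<'E'
from h import *
im,d=cap('side');P=cloud('side',d);q=P.reshape(-1,3)
zs=[manip.read_state()['ee_pos']]
m=(abs(q[:,0]-.571)<.12)&(abs(q[:,1]+.303)<.12)&(q[:,2]>.176)&(q[:,2]<.192)
w=q[m]; print(len(w),np.median(w[:,2]),w.min(0),w.max(0))
im,d=cap('top');q=cloud('top',d).reshape(-1,3)
m=(abs(q[:,0]-.571)<.12)&(abs(q[:,1]+.303)<.12)&(q[:,2]>.176)&(q[:,2]<.192)
w=q[m]; print(len(w),np.median(w[:,2]),w.min(0),w.max(0))
zs.append(manip.read_state()['ee_pos']);print(zs,manip.read_state()['qd'].round(2))
im=np.load('side.npz')['im'];cv2.imwrite('pics/s6.png',cv2.resize(im[190:384,180:439],(800,600)))
E
```

```text
4516 0.18519531655042487 [ 0.47741937 -0.39829386  0.17916629] [ 0.66610154 -0.20887061  0.1916938 ]
1779 0.18502145655719238 [ 0.47637395 -0.37162582  0.17601374] [ 0.66271384 -0.20958574  0.19193273]
[array([ 0.57065653, -0.30274336,  0.22680255]), array([ 0.57063888, -0.30267818,  0.22673793])] [-0.03 -0.    0.06 -0.07 -0.02  0.04]
```

View pics/s6.png

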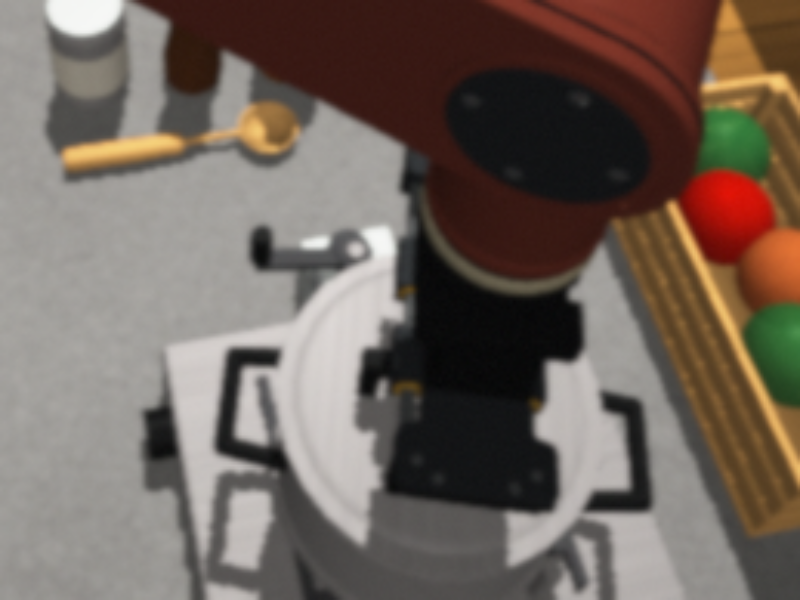

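The lid is centred over the pot to within about 1 mm. It is level and about 16 mm above the rim, with its bar in line with the pot handles at (245,405) and (625,450).

```bash
python3 -c "
from h import *
print(workorder.sign_off())"
```

```text
the job is handed in; nothing more can be done
None
```

The job is handed in (no verdict came back): the lever is swung round, the pot is against its posts, and the lid is held still and level, centred to about 1 mm and about 16 mm above the rim, in line with the pot's handles.

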